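# Close a split specimen mould and hold it shut against its ejector

### The job

The blue-topped upper half of the split specimen mould lies flat on the bench. Stand it upright on its thin bare-metal edge (the end with the two dowel holes), fit it onto the two dowels of the lower half either way round, and press it down until the halves meet with no gap. The sprung ejector pin pushes it up again, so finish while still holding the mould pressed fully shut with the gripper, and leave the other things on the bench where they are.

Things in the scene. Friction and masses are not known exactly. Their poses are not given: they have to be found in the camera images.
- mould_upper: upper mould half, loose, about 0.34 kg (+-20%): plain block 96 (own x) x 56 (own y) x 30 (own z) mm; starts lying on a broad 96 x 56 face. Own x runs from the parting edge (bare aluminium for 22 mm) to the blue top end (steel ring, black hole). Origin: centre of the broad face it lies on at the start. Grip it across the 56 or the 30 mm; stood on its parting edge on the bench it stays up
- parting_edge (a point): centre of the upper half's 30 x 56 mm parting edge (own x = -48, z = +15 mm from the body's origin); same axes. Two round holes 9.8 mm wide with flared mouths, 20 mm deep, run along own x from this edge, at own y = -17 and +17 mm, mid-thickness. Seated, own x points straight up
- top_end (a point): centre of the upper half's blue top end (own x = +48 mm, z = +15 mm); same axes as the upper half
- mould_lower: lower mould half, fixed: dark steel base plate 100 (own x) x 120 (own y) x 10 mm, on it an aluminium block 30 (own x) x 56 (own y) mm whose flat top is 50 mm above the bench. Two upright steel dowels 8 mm thick, 18 mm tall above the block, last 4 mm tapered, stand at own y = -17 and +17 mm. Origin on the bench under the centre, own z up
- seat (a point): centre of the lower block's top face, midway between the dowels, 50 mm above the bench; same axes as the lower half. The centre of the parting edge comes here when the mould is shut; the upper half's 56 mm width then lies along own y, either way round, its top end 146 mm above the bench
- ejector (a joint): brass ejector pin, 9 mm thick, mid-block: 0 = standing 7 mm above the block's top, grows in m as pressed; 0.007 = flush (mould shut), at most 0.008. Its spring pushes up with 6.3 N at 0 and 12.6 N at 0.007, more than the upper half weighs: let go, the mould opens by about 7 mm; shutting it takes a further push of about 9 N, more if it rubs on the dowels
- centrifuge: fixed bench centrifuge at the back, beside the work: keep the arm clear of it. Cream box 250 mm wide (own y) and 165 mm high; its front with the knobs lies 150 mm before the origin (towards the robot, own -x), its back 150 mm behind; the open lid at the back rises to 0.41 m above the bench. Origin under its centre
- vial: bystander: small vial with a yellow cap, 22 mm wide, 44 mm high, origin under its centre
- slide_box: bystander: green box for slides 71 x 100 x 36 mm, origin under its centre
- timer: bystander: white round timer with a red knob, 62 mm wide, 34 mm high, origin under its centre
- dropper_bottle: bystander: brown dropper bottle 33 mm wide, 90 mm high, origin under its centre
Not all that is in view belongs to the job. There is more than one size of the mould_lower; the job needs the larger. There is more than one size of the mould_upper; the one meant has the size given above.

How it is judged:
On the way, in this order (a step that is already met when the one before it is completed fails the run):
1. the upper half is upright, its parting edge down (within about 14 degrees) (angle between mould_upper's own x axis and vertical below 0.25 rad), for 0.2 s.
2. the upper half is on the dowels: upright, centred on the seat within 4 mm, parting edge less than 13 mm above the seat (angle between mould_upper's own x axis and vertical below 0.12 rad and horizontal distance between parting_edge and seat below 0.004 m and z of parting_edge in the frame of seat between -0.003 and 0.013 m), for 0.1 s.
At the end, for the whole second after the job is handed in: Upper half on the dowels: centred within 3 mm, within 3.5 degrees of upright, gap under 2 mm, ejector pushed in at least 5 mm; halves pressed together with over 8 N by the robot, which still holds or presses the upper half (over 3 N), all at rest (z of parting_edge in the frame of seat between -0.003 and 0.002 m and horizontal distance between parting_edge and seat below 0.003 m and angle between mould_upper's own x axis and vertical below 0.06 rad and angle between the y axis of mould_upper and the y axis of mould_lower, either way round below 0.1 rad and value of joint ejector above 0.005 m and contact force between mould_upper and mould_lower above 8 N and contact force between any of the arm, the fingers and mould_upper above 3 N and linear speed of mould_upper below 0.01 m/s); the arm keeps its last pose, push and grip.
It fails at once if another thing on the bench is moved by more than 3 cm (distance of any of slide_box, timer, dropper_bottle, vial from where it was at the start of the episode above 0.03 m).
It also fails if it takes over 61 s, if anything falls off the work surface, if the arm or the gripper's body presses on something with over 40 N, if the wrist force passes 120 N, or if a joint passes its speed limit or range.

### The arm

A 6-joint arm with a two-finger parallel gripper is mounted at the origin on a cart in front of the work surface, level with it; the furniture and walls round the work are solid. World frame = base frame: x ahead of the robot, y to its left, z up, the work surface at z = 0. Lengths are in m, angles in rad, forces in N, time in s.
With the tool pointing down it reaches from about 0.3 to 0.95 m from the base axis. Payload 3.1 kg.
Tool frame: the origin (TCP) lies midway between the tips of the shut fingers; the grasp point (between the pads) lies 19 mm behind it; z points along the fingers, y is the line along which they close (so a half turn about z gives the same grasp; the last joint's range is limited). The gripper opens to 85 mm and grips with 20 to 120 N. Pads are 22 mm wide; open, the fingers measure 114 mm over their backs; the gripper's body (76 mm by 85 mm) begins 54 mm behind the grasp point. The pads swing forward as they close: fully open they stand 13 mm farther back than shut.
Start: joints at [-1.196, 0.308, 1.634, -0, 1.2, -0.07], TCP at [0.269, -0.564, 0.209] pointing down, gripper open.
Joint ranges: [-3.06, 3.06], [-0.79, 1.96], [0.05, 2.63], [-1.19, 4.34], [0.05, 2.64], [-2.94, 2.94]. Speed limits (rad/s): [2.79, 2.79, 3.14, 3.14, 3.14, 3.14].

### API

Orientations are given as a unit quaternion [w, x, y, z].
In Python, from bench import monitor, read_camera, order, nets gives the robot as it stands.
- The arm moves only by the tool move_arm, never from a script. Its argument "deltas" is a list of rows, each a list of 7 numbers: the shift along the tool's x, y, z as a fraction of full scale, then the turn, a rotation vector about the tool's x, y, z as a fraction of full scale, then the opening, from 0 (shut) to 1 (fully open). In form: [[dx, dy, dz, ax, ay, az, jaw], ...]. A call has 1 to 5 rows; each row shifts and turns the commanded pose from where the row before left it, along the tool's axes as they then stand; what a row does not reach is not made up. Full scale, the value 1, is 0.04 m for a shift and 0.08 rad for a turn. A row lasts 1/12 s, in which the tool goes at most 41.7 mm and 7.16 degrees, less where a joint would pass 70% of its speed; a pose out of reach is approached as far as the arm can. A call with a number of a shift or a turn outside -1 to 1 is refused whole. A call with a gripper value outside its range is refused whole. The fingers move at their own pace and stop on an object; "newtons" is the grip in N (left out, the last holds). Time passes only in rows, so rows that do not move let the fingers close. It gives the time, the measured TCP pose, the force, the opening and the grip force at its end, in the units of the state.
- monitor.get_state(): the state, without advancing time (a new reading comes with each control period).
- read_camera(name): name is "scene" or "top" or "wrist"; returns a dict with "image" (480x640x3 uint8, red, green, blue), "fx", "fy", "cx", "cy" (pixels), "D" ([k1, k2, p1, p2, k3] as OpenCV has them; the pictures are not rectified), "xyz" and "rotation" of the camera in the world. Camera axes: x right, y up, looking along -z (the intrinsics and any distortion apply to the point x, -y, -z); pixel columns grow to the right and rows downward; lengths in m; the calibration is good to about 2 mm. A picture is of the moment at which its call begins. There is no depth.
- order.sign_off(): hands the job in; it is judged then, once.
Trained networks look in a picture, given as the dict that the camera call returned (one of the last four; its "shot" number tells which), for a name from the list of things; names that differ only in an ending like _2 or _b are one class to them, and where a whole thing is asked for, a point or a joint stands for the part that bears it (a point fixed in the world has none). Each returns a list of dicts, best first, with "confidence" (0 to 1); they miss things now and then, are a little off and sometimes report something else, mostly with a low value. They report only what shows in the picture. A call takes as long as a camera call. They do not tell look-alikes from the thing itself.
- nets.boxes_of(picture, target): "box" ([centre column, centre row, width, height] in pixels, round what is visible of it).
- nets.cut_out(picture, target): "pixels" (480x640 bool, what is visible of it) and "box" ([centre column, centre row, width, height] in pixels, round what is visible of it).
- nets.place_of(picture, target): "uv" ([column, row] in pixels: a listed point, or the origin of a listed thing).
The state is a dict: "time_s": time; "qpos": joint angles; "joint_vel": joint speeds; "joint_torque": joint torques, N m; "eef_pos": TCP position; "eef_rot": TCP orientation; "ft_force": force on the tool from outside, world axes, zero at the start; "wrist_torque": the same for the moment, N m; "grip_width": finger opening in m; "finger_force": force on a finger pad.
Only numpy, scipy, OpenCV 4.12 (cv2) and the standard library are available. Lean on these libraries where they do the work, as an engineer would, in place of code of your own. Each camera call takes 0.05 s, during which the arm holds its last target. There are 200 camera calls.

## Working session

There is one attempt and no reset: what is moved stays moved. The work goes in short steps, Python scripts to look and compute and a tool call to move; the robot and the scene stay as the last step left them, time stands still between calls to the robot, and variables do not carry over. Pictures are saved under pics/ and viewed, at most 10 in all, crops included, and the job is handed in when it is done.

Besides the shell and the picture viewer there is one more tool, called after "Call:" as name(argument=value, ...) on one line, values as JSON. move_arm: Moves the arm, as the interface text tells. Shift numbers are shares of 0.04 m and turn numbers shares of 0.08 rad, none past 1 either way. Its arguments: {"type":"object","properties":{"deltas":{"type":"array"},"newtons":{"type":"number"}},"required":["deltas"]}

```bash
ls; mkdir -p pics; cat > h.py <<'E'
import numpy as np, cv2
from scipy.spatial.transform import Rotation as R
from bench import monitor, read_camera, order, nets
def rot(p):
    r=np.array(p["rotation"],float)
    return r if r.shape==(3,3) else R.from_quat(r[[1,2,3,0]]).as_matrix()
def K(p): return np.array([[p["fx"],0,p["cx"]],[0,p["fy"],p["cy"]],[0,0,1.]])
def ray(p,uv):
    u=cv2.undistortPoints(np.array(uv,float).reshape(-1,1,2),K(p),np.array(p["D"],float)).reshape(-1,2)
    d=np.c_[u[:,0],-u[:,1],-np.ones(len(u))]
    return np.array(p["xyz"],float), d@rot(p).T
def plane(p,uv,z):
    o,d=ray(p,uv); return o+d*((z-o[2])/d[:,2])[:,None]
def proj(p,X):
    c=(np.atleast_2d(X)-np.array(p["xyz"]))@rot(p)*[1,-1,-1]
    return cv2.projectPoints(c,np.zeros(3),np.zeros(3),K(p),np.array(p["D"],float))[0].reshape(-1,2)
def save(p,n,box=None,s=1):
    im=p["image"][:,:,::-1]
    if box: im=im[box[1]:box[3],box[0]:box[2]]
    cv2.imwrite("pics/"+n,cv2.resize(im,None,fx=s,fy=s,interpolation=cv2.INTER_CUBIC))
E
python3 - <<'E'
from h import *
s=monitor.get_state();print(s)
for n in ("top","scene"):
    p=read_camera(n);save(p,n+"0.png")
    print(n,p["xyz"],p["rotation"],p["fx"],p["D"])
    for t in ("mould_upper","mould_lower","vial","slide_box","timer","dropper_bottle","centrifuge"):
        for d in nets.boxes_of(p,t): print(t,np.round(d["box"]),round(d["confidence"],2))
    for t in ("parting_edge","top_end","seat"):
        for d in nets.place_of(p,t): print(t,np.round(d["uv"],1),round(d["confidence"],2),plane(p,d["uv"],.05 if t=="seat" else .015).round(3))
E
```

```text
pics
{'time_s': 0.0, 'qpos': array([-1.19568641e+00,  3.09013311e-01,  1.63521250e+00,  1.91114783e-05,
        1.19968006e+00, -6.96970151e-02]), 'joint_vel': array([ 1.90311446e-03,  5.48332902e-04, -1.09343944e-03, -6.98506684e-05,
        4.32778676e-04,  1.35920804e-03]), 'joint_torque': array([-3.71013300e-05, -4.15258992e+01, -2.76665890e+01,  3.26278303e-05,
        1.01854879e-02,  1.19226425e-05]), 'eef_pos': array([ 0.26858657, -0.56337113,  0.2079296 ]), 'eef_rot': array([-1.14450192e-03,  9.75370237e-01,  2.20570991e-01, -1.67138144e-04]), 'ft_force': array([-0.47884609,  0.42339573,  0.56371179]), 'wrist_torque': array([ 0.01108422,  0.00467538, -0.03257741]), 'finger_force': 0.0, 'grip_width': 0.0854704270606737}
top [ 0.44420996 -0.1244938   0.98988197] [ 0.7104435   0.05326269 -0.03797663 -0.70070743] 447.65449600557804 [-0.06535888  0.          0.          0.          0.        ]
mould_upper [406. 296.  49.  40.] 0.84
mould_upper [343. 278.  34.  19.] 0.82
mould_lower [276. 284.  63.  50.] 0.71
mould_lower [193. 295.  38.  33.] 0.58
vial [401. 200.  14.  12.] 0.5
sl
[... 739 characters left out ...]
 0.86977246] 495.57646169677713 [0.00133377 0.         0.         0.         0.        ]
mould_upper [434. 240.  35.  45.] 0.77
mould_upper [374. 267.  33.  33.] 0.68
mould_lower [263. 396.  63.  56.] 0.96
mould_lower [327. 318.  82.  72.] 0.93
vial [354. 187.  11.  22.] 0.66
slide_box [198. 332.  68.  69.] 0.93
timer [428. 184.  25.  22.] 0.62
dropper_bottle [322. 208.  14.  34.] 0.59
parting_edge [429.8 257.6] 0.71 [[ 0.437 -0.253  0.015]]
parting_edge [386.5 255.9] 0.71 [[ 0.502 -0.191  0.015]]
top_end [435.1 222.9] 0.93 [[ 0.487 -0.336  0.015]]
top_end [362.  274.5] 0.56 [[ 0.505 -0.121  0.015]]
seat [328.3 308.6] 0.8 [[ 0.482 -0.002  0.05 ]]
seat [261.1 384.1] 0.63 [[0.458 0.178 0.05 ]]
```

View pics/top0.png

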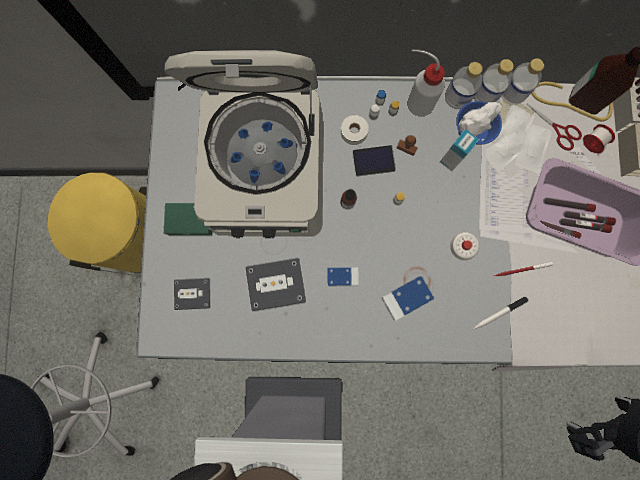

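View pics/scene0.png

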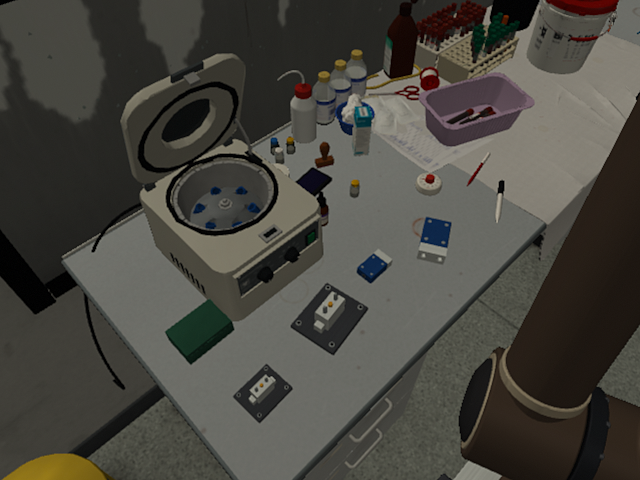

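The candidate upper halves are the large one at top (408,298), about 97 mm long by the nets' points, and the small one at (343,277), about 67 mm. The large one fits the 96 x 56 size. For the lower half, the larger plate at (276,284) fits and the smaller at (192,294) doesn't. I'll check both in one crop.

```bash
python3 - <<'E'
from h import *
p=read_camera("top");save(p,"crop1.png",(165,235,450,340),2.7)
s=read_camera("scene")
def tri(n,a,b):
    o1,d1=ray(p,a);o2,d2=ray(s,b)
    d1=d1[0];d2=d2[0];t=np.linalg.lstsq(np.c_[d1,-d2],o2-o1,rcond=None)[0]
    A=o1+t[0]*d1;B=o2+t[1]*d2;print(n,((A+B)/2).round(4),np.linalg.norm(A-B).round(4))
tri("seat",[274.7,282.8],[328.3,308.6]);tri("part",[389.4,310.4],[429.8,257.6]);tri("top",[427.2,287.3],[435.1,222.9])
for n,q in(("top",p),("scene",s)):
    for t in ("vial","slide_box","timer","dropper_bottle","centrifuge"):
        for d in nets.place_of(q,t)[:1]: print(n,t,np.round(d["uv"]),plane(q,d["uv"],0).round(3),round(d["confidence"],2))
    for d in nets.cut_out(q,"mould_upper")[:2]:
        m=d["pixels"].astype(np.uint8); c=max(cv2.findContours(m,0,2)[0],key=cv2.contourArea)
        b=cv2.boxPoints(cv2.minAreaRect(c)); w=plane(q,b,.03 if n=="top" else .02)
        print(n,"upper",w[:,:2].round(3).tolist(),np.linalg.norm(w-np.roll(w,-1,0),axis=1).round(3),w.mean(0).round(3))
    for d in nets.cut_out(q,"mould_lower")[:2]:
        m=d["pixels"].astype(np.uint8); c=max(cv2.findContours(m,0,2)[0],key=cv2.contourArea)
        b=cv2.boxPoints(cv2.minAreaRect(c)); w=plane(q,b,.01)
        print(n,"lower",w[:,:2].round(3).tolist(),np.linalg.norm(w-np.roll(w,-1,0),axis=1).round(3),w.mean(0).round(3))
E
```

```text
seat [ 0.4887 -0.01    0.0321] 0.0019
part [ 0.4351 -0.2566  0.0121] 0.0057
top [ 0.4857 -0.339   0.0129] 0.0052
top vial [394. 202.] [[ 0.674 -0.272  0.   ]] 0.55
top slide_box [192. 221.] [[0.626 0.187 0.   ]] 0.73
top timer [464. 244.] [[ 0.58  -0.427  0.   ]] 0.69
top centrifuge [190. 219.] [[ 0.631  0.191 -0.   ]] 0.74
top upper [[0.462, -0.238], [0.511, -0.322], [0.46, -0.35], [0.412, -0.267]] [0.097 0.058 0.097 0.057] [ 0.461 -0.294  0.03 ]
top upper [[0.524, -0.122], [0.524, -0.189], [0.486, -0.189], [0.485, -0.123]] [0.067 0.039 0.066 0.039] [ 0.505 -0.155  0.03 ]
top lower [[0.496, 0.217], [0.497, 0.138], [0.429, 0.135], [0.428, 0.213]] [0.079 0.068 0.078 0.068] [0.463 0.176 0.01 ]
top lower [[0.525, 0.06], [0.545, -0.061], [0.446, -0.078], [0.426, 0.041]] [0.122 0.101 0.121 0.101] [ 0.485 -0.009  0.01 ]
scene vial [353. 192.] [[ 0.684 -0.284  0.   ]] 0.6
scene slide_box [202. 335.] [[0.626 0.188 0.   ]] 0.74
scene timer [425. 184.] [[ 0.584 -0.427  0.   ]] 0.84
scene dropper_bottle [319. 223.] [[ 0.672 -0.16   0.   ]] 0.57
scene upper [[0.521, -0.116], [0.525, -0.198], [0.481, -0.189], [0.479, -0.11]] [0.081 0.045 0.079 0.043] [ 0.502 -0.153  0.02 ]
scene upper [[0.452, -0.229], [0.513, -0.337], [0.462, -0.366], [0.405, -0.257]] [0.123 0.059 0.123 0.055] [ 0.458 -0.297  0.02 ]
scene lower [[0.489, 0.222], [0.497, 0.138], [0.428, 0.136], [0.424, 0.218]] [0.084 0.069 0.081 0.066] [0.459 0.178 0.01 ]
scene lower [[0.521, 0.058], [0.553, -0.069], [0.446, -0.078], [0.422, 0.045]] [0.132 0.108 0.125 0.1  ] [ 0.486 -0.011  0.01 ]
```

View pics/crop1.png

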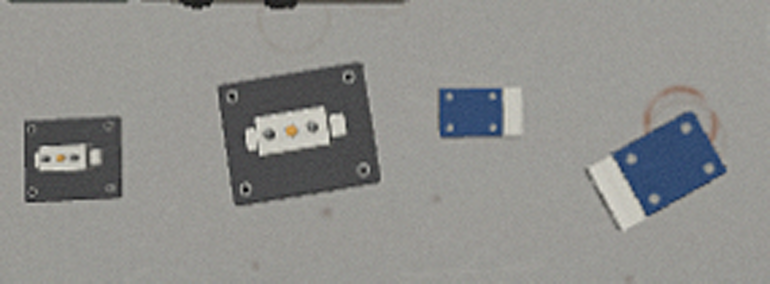

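The crop shows the large upper half at (655,170), blue with its bare edge to the lower left (97 x 57 mm). The large lower half is at (300,133), with its plate measuring 122 x 101 mm. Both are confirmed. Next I'll head towards the upper half, with a small tilt test for the wrist sign.

Call:
move_arm(deltas=[[0, 0, 0, 0, 1, 0, 1], [0, 0, 0, 0, 1, 0, 1], [0, 0, 0, 0, 0, 0, 1]])

```text
time_s: 2.15
eef_pos: [0.2667, -0.5652, 0.2088]
eef_rot: [-0.018, 0.973, 0.218, 0.078]
ft_force: [-0.4, 0.4, -0.3]
grip_width: 0.0853
finger_force: 0.0
```

```bash
cat >> h.py <<'E'
def st(log=True):
    s=monitor.get_state(); q=np.array(s["eef_rot"]); Rm=R.from_quat(q[[1,2,3,0]])
    if log:
        with open("log.txt","a") as f: f.write(" ".join(map(str,[*s["qpos"],*s["eef_pos"],*q]))+"\n")
    return s,np.array(s["eef_pos"]),Rm
def togo(P,Rt):
    s,x,Rm=st(); d=Rm.inv().apply(np.array(P)-x); w=(Rm.inv()*Rt).as_rotvec()
    print("t",round(s["time_s"],2),"pos",x.round(4),"q",s["qpos"].round(2),"F",s["ft_force"].round(1),"w",round(s["grip_width"],4))
    print("shift rows",(d/.04).round(2),"turn rows",(w/.08).round(2)); print("tool axes x,y,z",Rm.as_matrix().T.round(3).tolist())
def down(az): # tool down, tool x at azimuth az deg
    a=np.radians(az); return R.from_matrix(np.array([[np.cos(a),np.sin(a),0],[np.sin(a),-np.cos(a),0],[0,0,-1]]))
E
python3 -c "
from h import *
for a in(120.1,-59.9): togo([.4735,-.3156,.2],down(a))"
```

```text
t 2.15 pos [ 0.2667 -0.5652  0.2088] q [-1.29  0.32  1.63  0.17  1.22 -0.22] F [-0.4  0.4 -0.3] w 0.0853
shift rows [ 7.21 -3.43  1.39] turn rows [  1.65  -1.53 -20.63]
tool axes x,y,z [[0.892, 0.422, 0.16], [0.428, -0.904, -0.0], [0.144, 0.069, -0.987]]
t 2.15 pos [ 0.2667 -0.5652  0.2088] q [-1.29  0.32  1.63  0.17  1.22 -0.22] F [-0.4  0.4 -0.3] w 0.0853
shift rows [ 7.21 -3.43  1.39] turn rows [-1.49 -1.62 18.55]
tool axes x,y,z [[0.892, 0.422, 0.16], [0.428, -0.904, -0.0], [0.144, 0.069, -0.987]]
```

Call:
move_arm(deltas=[[0, 0, 0, 0, -1, 0, 1], [0, 0, 0, 0, -1, 0, 1], [0.9, -0.4, 0, 0, 0, 0, 1], [0.9, -0.4, 0, 0, 0, 0, 1], [0.9, -0.4, 0, 0, 0, 0, 1]])

```text
time_s: 2.57
eef_pos: [0.3467, -0.4733, 0.2092]
eef_rot: [0.0, 0.976, 0.22, -0.001]
ft_force: [0.0, -0.4, 0.1]
grip_width: 0.0855
finger_force: 0.0
```

Call:
move_arm(deltas=[[0.9, -0.4, 0, 0, 0, 0, 1], [0.9, -0.4, 0, 0, 0, 0, 1], [0.9, -0.4, 0, 0, 0, 0, 1], [0.9, -0.4, 0, 0, 0, 0, 1], [0.9, -0.4, 0, 0, 0, 0, 1]])

```text
time_s: 2.98
eef_pos: [0.475, -0.3229, 0.2095]
eef_rot: [0.001, 0.975, 0.221, -0.0]
ft_force: [0.3, -0.0, -0.2]
grip_width: 0.0856
finger_force: 0.0
```

Call:
move_arm(deltas=[[0, 0, 0, 0, 0, 1, 1], [0, 0, 0, 0, 0, 1, 1], [0, 0, 0, 0, 0, 1, 1], [0, 0, 0, 0, 0, 1, 1], [0, 0, 0, 0, 0, 1, 1]])

```text
time_s: 3.4
eef_pos: [0.4742, -0.3242, 0.2093]
eef_rot: [0.001, 1.0, 0.021, -0.0]
ft_force: [-0.9, 0.4, -0.4]
grip_width: 0.0855
finger_force: 0.0
```

Call:
move_arm(deltas=[[0, 0, 0, 0, 0, 1, 1], [0, 0, 0, 0, 0, 1, 1], [0, 0, 0, 0, 0, 1, 1], [0, 0, 0, 0, 0, 1, 1], [0, 0, 0, 0, 0, 1, 1]])

```text
time_s: 3.82
eef_pos: [0.474, -0.3245, 0.2093]
eef_rot: [0.001, 0.984, -0.179, -0.0]
ft_force: [0.2, -0.3, 0.3]
grip_width: 0.0855
finger_force: 0.0
```

Call:
move_arm(deltas=[[0, 0, 0, 0, 0, 1, 1], [0, 0, 0, 0, 0, 1, 1], [0, 0, 0, 0, 0, 1, 1], [0, 0, 0, 0, 0, 1, 1], [0, 0, 0, 0, 0, 1, 1]])

```text
time_s: 4.23
eef_pos: [0.4739, -0.3245, 0.2093]
eef_rot: [0.001, 0.929, -0.371, -0.0]
ft_force: [-0.7, -0.3, -0.0]
grip_width: 0.085
finger_force: 0.0
```

Call:
move_arm(deltas=[[0, 0, 0, 0, 0, 1, 1], [0, 0, 0, 0, 0, 1, 1], [0, 0, 0, 0, 0, 1, 1], [0, 0, 0, 0, 0, 0.6, 1], [0, 0, 0, 0, 0, 0, 1]])

```text
time_s: 4.65
eef_pos: [0.474, -0.3245, 0.2093]
eef_rot: [0.001, 0.867, -0.499, 0.0]
ft_force: [-0.5, -0.1, -0.4]
grip_width: 0.0854
finger_force: 0.0
```

```bash
python3 - <<'E'
from h import *
togo([.4735,-.3156,.2],down(-59.9))
p=read_camera("wrist");save(p,"w1.png")
print(p["xyz"],rot(p).round(2).tolist())
for t in("parting_edge","top_end"):
    for d in nets.place_of(p,t): print(t,d["uv"],plane(p,d["uv"],.015).round(4),d["confidence"])
for d in nets.cut_out(p,"mould_upper"):
    c=max(cv2.findContours(d["pixels"].astype(np.uint8),0,2)[0],key=cv2.contourArea)
    b=cv2.boxPoints(cv2.minAreaRect(c)); w=plane(p,b,.03)
    print(d["confidence"],w[:,:2].round(3).tolist(),np.linalg.norm(w-np.roll(w,-1,0),axis=1).round(3),w.mean(0).round(4))
E
```

```text
t 4.65 pos [ 0.474  -0.3245  0.2093] q [-0.68  0.21  1.76 -0.    1.17  1.94] F [-0.5 -0.1 -0.4] w 0.0854
shift rows [-0.2  -0.1   0.23] turn rows [ 0.01 -0.01  0.02]
tool axes x,y,z [[0.503, -0.864, 0.001], [-0.864, -0.503, 0.001], [-0.001, -0.001, -1.0]]
[ 0.51081209 -0.39045974  0.37364481] [[-0.86, 0.48, 0.15], [-0.5, -0.83, -0.25], [0.0, -0.29, 0.96]]
parting_edge [236.8, 285.8] [[ 0.5092 -0.194   0.015 ]] 0.88
parting_edge [317.1, 271.9] [[ 0.4394 -0.2541  0.015 ]] 0.69
top_end [321.7, 182.8] [[ 0.4848 -0.3425  0.015 ]] 0.76
top_end [213.6, 332.8] [[ 0.506  -0.1258  0.015 ]] 0.7
0.78 [[0.51, -0.33], [0.462, -0.358], [0.409, -0.271], [0.461, -0.241]] [0.055 0.102 0.06  0.102] [ 0.4608 -0.2999  0.03  ]
0.71 [[0.484, -0.036], [0.492, -0.097], [0.451, -0.101], [0.441, -0.039]] [0.062 0.041 0.063 0.043] [ 0.4671 -0.0681  0.03  ]
0.63 [[0.525, -0.136], [0.524, -0.208], [0.487, -0.206], [0.486, -0.133]] [0.072 0.037 0.074 0.039] [ 0.5058 -0.1706  0.03  ]
```

View pics/w1.png

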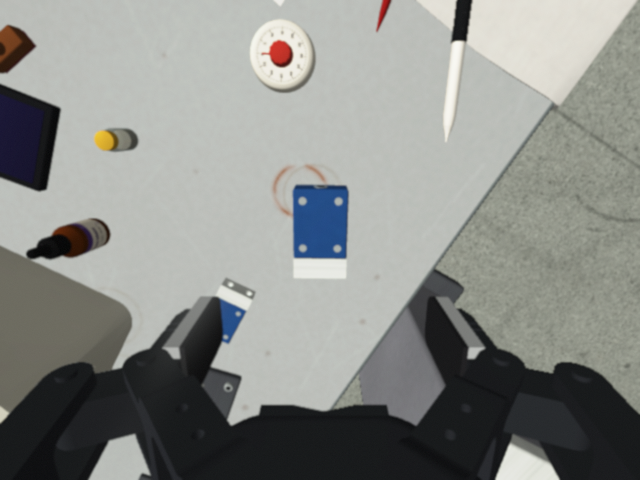

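The wrist view shows the upper half centred at (320,231), straight between the fingers at columns 215 and 430. I'll descend and grip it near the blue end.

Call:
move_arm(deltas=[[-0.15, -0.08, 1, 0, 0, 0, 1], [0, 0, 1, 0, 0, 0, 1], [0, 0, 1, 0, 0, 0, 1], [0, 0, 1, 0, 0, 0, 1], [0, 0, 0.7, 0, 0, 0, 1]], newtons=80)

```text
time_s: 5.27
eef_pos: [0.4717, -0.3165, 0.0178]
eef_rot: [-0.0, 0.867, -0.498, -0.002]
ft_force: [-0.2, 0.2, -1.1]
grip_width: 0.0854
finger_force: 0.0
```

Call:
move_arm(deltas=[[0, 0, 0.4, 0, 0, 0, 1], [0, 0, 0.05, 0, 0, 0, 1], [0, 0, 0, 0, 0, 0, 0.6], [0, 0, 0, 0, 0, 0, 0.4], [0, 0, 0, 0, 0, 0, 0.2]])

```text
time_s: 5.68
eef_pos: [0.4752, -0.3193, 0.0052]
eef_rot: [0.0, 0.867, -0.498, 0.002]
ft_force: [-0.5, -0.9, 0.3]
grip_width: 0.0516
finger_force: 0.0
```

Call:
move_arm(deltas=[[0, 0, 0, 0, 0, 0, 0], [0, 0, 0, 0, 0, 0, 0], [0, 0, 0, 0, 0, 0, 0], [0, 0, 0, 0, 0, 0, 0]])

```text
time_s: 6.02
eef_pos: [0.4769, -0.3213, 0.008]
eef_rot: [0.001, 0.867, -0.498, 0.004]
ft_force: [-1.5, -1.4, 10.0]
grip_width: 0.0011
finger_force: 5.1
```

The fingers shut without holding anything, so I'll take a look.

```bash
python3 - <<'E'
from h import *
st()
p=read_camera("wrist");q=read_camera("top")
a=cv2.resize(p["image"],(520,390));b=cv2.resize(q["image"][240:340,350:480],(280,216));c=np.zeros((390,800,3),np.uint8);c[:,:520]=a;c[:216,520:]=b
cv2.imwrite("pics/m1.png",c[:,:,::-1])
E
```

```text
(no output)
```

View pics/m1.png

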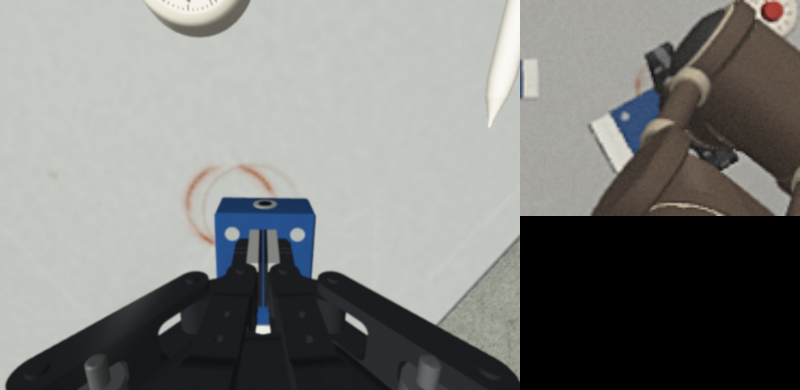

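The fingers closed on top of the block at (265,250), so the real tips sit higher than the reading suggests. I'll open, then go lower in small steps while watching the force.

Call:
move_arm(deltas=[[0, 0, -0.5, 0, 0, 0, 1], [0, 0, 0, 0, 0, 0, 1], [0, 0, 0, 0, 0, 0, 1], [0, 0, 0, 0, 0, 0, 1], [0, 0, 0, 0, 0, 0, 1]])

```text
time_s: 6.53
eef_pos: [0.4732, -0.3177, 0.0229]
eef_rot: [-0.0, 0.867, -0.498, -0.0]
ft_force: [0.4, 0.5, -0.6]
grip_width: 0.0606
finger_force: 0.0
```

```bash
python3 - <<'E'
from h import *
togo([.4735,-.3175,.0],down(-59.9))
p=read_camera("wrist");save(p,"w2.png",None,1)
for t in("parting_edge","top_end"):
    for d in nets.place_of(p,t): print(t,d["uv"],plane(p,d["uv"],.015).round(4),d["confidence"])
for z in(0,.02,.04):
  print(z,proj(p,[[.4735,-.3175,z]]))
E
```

```text
t 6.53 pos [ 0.4732 -0.3177  0.0229] q [-0.67  0.45  1.87 -0.    0.82  1.95] F [ 0.4  0.5 -0.6] w 0.0606
shift rows [-0.   -0.01  0.57] turn rows [0.   0.01 0.03]
tool axes x,y,z [[0.504, -0.864, -0.0], [-0.864, -0.504, 0.0], [-0.0, 0.0, -1.0]]
parting_edge [318.4, 384.3] [[ 0.439  -0.2559  0.015 ]] 0.68
parting_edge [172.1, 411.1] [[ 0.5064 -0.1941  0.015 ]] 0.6
top_end [322.9, 232.1] [[ 0.4843 -0.3389  0.015 ]] 0.92
0 [[320.40738664 264.29472717]]
0.02 [[320.07492171 278.72436048]]
0.04 [[319.66425597 296.54366458]]
```

View pics/w2.png

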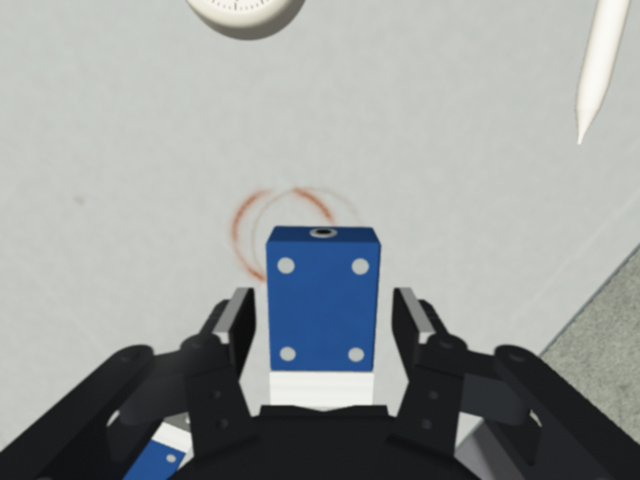

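Picture: the block is undisturbed at (322,310), with the finger tips at about (245,290) and (405,290) beside it. I'll lower slowly, watching the vertical force.

Call:
move_arm(deltas=[[0, 0, 0, 0, 0, 0, 1], [0, 0, 0.3, 0, 0, 0, 1], [0, 0, 0.2, 0, 0, 0, 1], [0, 0, 0, 0, 0, 0, 1]])

```text
time_s: 7.02
eef_pos: [0.4715, -0.3164, 0.0003]
eef_rot: [-0.0, 0.867, -0.498, -0.003]
ft_force: [0.1, -0.0, 0.3]
grip_width: 0.0853
finger_force: 0.0
```

Call:
move_arm(deltas=[[0, 0, 0.12, 0, 0, 0, 1], [0, 0, 0, 0, 0, 0, 1]])

```text
time_s: 7.18
eef_pos: [0.4728, -0.3173, -0.0029]
eef_rot: [-0.0, 0.867, -0.498, -0.001]
ft_force: [0.2, -0.7, -0.1]
grip_width: 0.0851
finger_force: 0.0
```

Call:
move_arm(deltas=[[0, 0, 0, 0, 0, 0, 0.6], [0, 0, 0, 0, 0, 0, 0.6]])

```text
time_s: 7.35
eef_pos: [0.4737, -0.3181, -0.0016]
eef_rot: [0.0, 0.867, -0.498, 0.0]
ft_force: [0.5, -0.9, -0.4]
grip_width: 0.064
finger_force: 0.0
```

Call:
move_arm(deltas=[[0, 0, 0.12, 0, 0, 0, 0.72], [0, 0, 0, 0, 0, 0, 0.72]])

```text
time_s: 7.52
eef_pos: [0.4734, -0.3178, -0.0068]
eef_rot: [-0.0, 0.867, -0.498, -0.0]
ft_force: [-0.4, 0.7, -0.7]
grip_width: 0.0613
finger_force: 0.0
```

Call:
move_arm(deltas=[[0, 0, 0.12, 0, 0, 0, 0.72], [0, 0, 0, 0, 0, 0, 0.72]])

```text
time_s: 7.68
eef_pos: [0.4731, -0.3176, -0.0119]
eef_rot: [-0.0, 0.867, -0.498, -0.001]
ft_force: [-0.5, 0.6, 0.1]
grip_width: 0.0613
finger_force: 0.0
```

```bash
python3 - <<'E'
from h import *
togo([.4735,-.3175,.0],down(-59.9))
p=read_camera("wrist");save(p,"w3.png",None,1)
E
```

```text
t 7.68 pos [ 0.4731 -0.3176 -0.0119] q [-0.67  0.51  1.88  0.    0.76  1.95] F [-0.5  0.6  0.1] w 0.0613
shift rows [ 0.   -0.01 -0.3 ] turn rows [0.   0.01 0.03]
tool axes x,y,z [[0.503, -0.864, -0.001], [-0.864, -0.503, 0.0], [-0.001, 0.001, -1.0]]
```

View pics/w3.png

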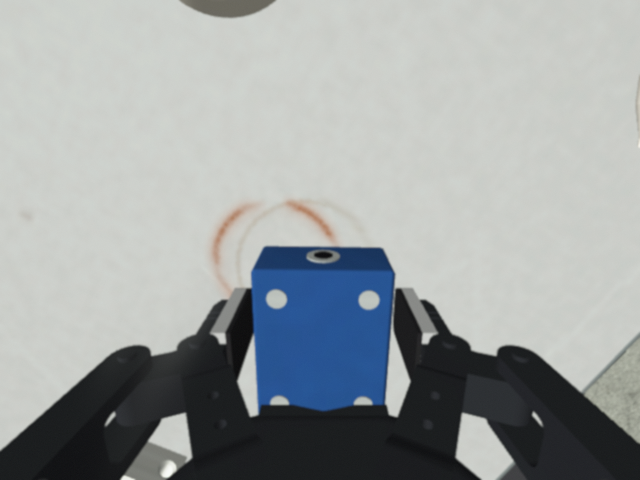

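Picture: the pads flank the block at (250,320) and (400,320) but are still only near its top face. I'll keep lowering in small steps.

Call:
move_arm(deltas=[[0, 0, 0.12, 0, 0, 0, 0.74], [0, 0, 0, 0, 0, 0, 0.74]])

```text
time_s: 7.9
eef_pos: [0.4731, -0.3176, -0.0168]
eef_rot: [-0.0, 0.867, -0.498, -0.001]
ft_force: [-0.8, 0.3, 0.1]
grip_width: 0.0632
finger_force: 0.0
```

Call:
move_arm(deltas=[[0, 0, 0.1, 0, 0, 0, 0.74], [0, 0, 0, 0, 0, 0, 0.74]])

```text
time_s: 8.07
eef_pos: [0.4731, -0.3176, -0.0207]
eef_rot: [-0.0, 0.867, -0.498, -0.001]
ft_force: [-0.7, -0.4, 0.3]
grip_width: 0.0632
finger_force: 0.0
```

Call:
move_arm(deltas=[[0, 0, 0.1, 0, 0, 0, 0.74], [0, 0, 0, 0, 0, 0, 0.74]])

```text
time_s: 8.23
eef_pos: [0.4731, -0.3176, -0.0247]
eef_rot: [-0.0, 0.867, -0.498, -0.001]
ft_force: [0.5, -0.1, -0.0]
grip_width: 0.0632
finger_force: 0.0
```

Call:
move_arm(deltas=[[0, 0, 0, 0, 0, 0, 0.6], [0, 0, 0, 0, 0, 0, 0.4], [0, 0, 0, 0, 0, 0, 0.2], [0, 0, 0, 0, 0, 0, 0.2]])

```text
time_s: 8.57
eef_pos: [0.4738, -0.3181, -0.024]
eef_rot: [0.0, 0.867, -0.498, 0.0]
ft_force: [1.4, -1.1, 0.3]
grip_width: 0.0549
finger_force: 85.3
```

Gripped at 55 mm with 85 N. I'll lift, then turn so the own x axis points left of the arm.

Call:
move_arm(deltas=[[0, 0, -0.5, 0, 0, 0, 0], [0, 0, -1, 0, 0, 0, 0], [0, 0, -1, 0, 0, 0, 0], [0, 0, -1, 0, 0, -1, 0], [0, 0, -1, 0, 0, -1, 0]])

```text
time_s: 8.98
eef_pos: [0.4723, -0.317, 0.1564]
eef_rot: [-0.0, 0.905, -0.426, -0.001]
ft_force: [1.1, -1.2, -4.1]
grip_width: 0.0547
finger_force: 86.4
```

Call:
move_arm(deltas=[[0, 0, 0, 0, 0, -1, 0], [0, 0, 0, 0, 0, -1, 0], [0, 0, 0, 0, 0, -1, 0], [0, 0, 0, 0, 0, -1, 0], [0, 0, 0, 0, 0, -1, 0]])

```text
time_s: 9.4
eef_pos: [0.4725, -0.3172, 0.1549]
eef_rot: [-0.0, 0.971, -0.237, -0.001]
ft_force: [0.3, 0.3, -3.9]
grip_width: 0.0548
finger_force: 86.6
```

Call:
move_arm(deltas=[[0, 0, 0, 0, 0, -1, 0], [0, 0, 0, 0, 0, -1, 0], [0, 0, 0, 0, 0, -1, 0], [0, 0, 0, 0, 0, -1, 0], [0, 0, 0, 0, 0, -1, 0]])

```text
time_s: 9.82
eef_pos: [0.4725, -0.3171, 0.1546]
eef_rot: [-0.001, 0.999, -0.04, -0.001]
ft_force: [-0.6, -0.0, -3.0]
grip_width: 0.0547
finger_force: 86.6
```

Call:
move_arm(deltas=[[0, 0, 0, 0, 0, -1, 0], [0, 0, 0, 0, 0, -1, 0], [0, 0, 0, 0, 0, -1, 0], [0, 0, 0, 0, 0, -1, 0], [0, 0, 0, 0, 0, -1, 0]])

```text
time_s: 10.23
eef_pos: [0.4724, -0.317, 0.1546]
eef_rot: [-0.001, 0.987, 0.16, -0.001]
ft_force: [-0.1, 0.5, -4.0]
grip_width: 0.0549
finger_force: 86.6
```

Call:
move_arm(deltas=[[0, 0, 0, 0, 0, -1, 0], [0, 0, 0, 0, 0, -1, 0], [0, 0, 0, 0, 0, -1, 0], [0, 0, 0, 0, 0, -1, 0], [0, 0, 0, 0, 0, -1, 0]])

```text
time_s: 10.65
eef_pos: [0.4724, -0.317, 0.1546]
eef_rot: [-0.001, 0.936, 0.353, -0.001]
ft_force: [-0.2, -0.5, -4.0]
grip_width: 0.0547
finger_force: 86.6
```

```bash
python3 - <<'E'
from h import *
togo([.4735,-.3175,.1],down(50))
p=read_camera("wrist");save(p,"w4.png",None,1)
E
```

```text
t 10.65 pos [ 0.4724 -0.317   0.1546] q [-0.67  0.26  1.81  0.    1.07  0.18] F [-0.2 -0.5 -4. ] w 0.0547
shift rows [0.01 0.03 1.36] turn rows [-0.04  0.   -1.9 ]
tool axes x,y,z [[0.751, 0.66, -0.0], [0.66, -0.751, -0.003], [-0.002, 0.002, -1.0]]
```

View pics/w4.png

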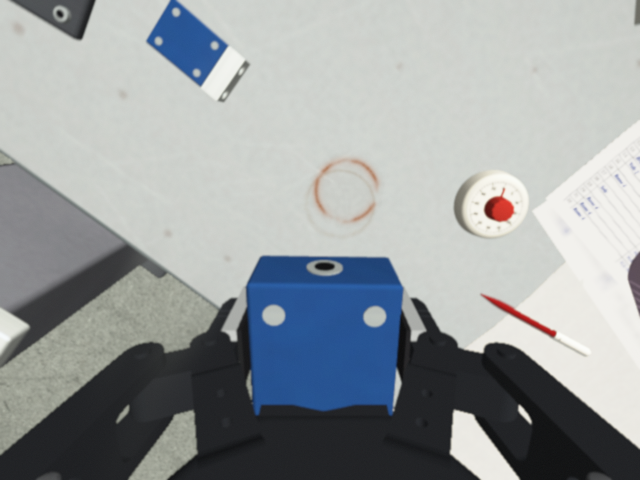

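The block is held squarely at (323,330) and clear of everything. I'll tilt 90° about tool y.

Call:
move_arm(deltas=[[0, 0, 0, 0, 1, 0, 0], [0, 0, 0, 0, 1, 0, 0], [0, 0, 0, 0, 1, 0, 0], [0, 0, 0, 0, 1, 0, 0], [0, 0, 0, 0, 1, 0, 0]])

```text
time_s: 11.12
eef_pos: [0.473, -0.3176, 0.1557]
eef_rot: [-0.07, 0.918, 0.343, 0.187]
ft_force: [-0.7, 0.5, -3.9]
grip_width: 0.0546
finger_force: 86.4
```

Call:
move_arm(deltas=[[0, 0, 0, 0, 1, 0, 0], [0, 0, 0, 0, 1, 0, 0], [0, 0, 0, 0, 1, 0, 0], [0, 0, 0, 0, 1, 0, 0], [0, 0, 0, 0, 1, 0, 0]])

```text
time_s: 11.53
eef_pos: [0.4728, -0.3183, 0.1554]
eef_rot: [-0.137, 0.863, 0.322, 0.365]
ft_force: [0.3, 0.1, -4.5]
grip_width: 0.055
finger_force: 86.5
```

```bash
python3 - <<'E'
from h import *
a=np.radians(41)
togo([.4735,-.3175,.15],R.from_matrix(np.c_[[0,0,1],[np.sin(a),-np.cos(a),0],[np.cos(a),np.sin(a),0]]))
E
```

```text
t 11.53 pos [ 0.4728 -0.3183  0.1554] q [-1.11  0.38  1.89  0.82  1.25 -0.68] F [ 0.3  0.1 -4.5] w 0.055
shift rows [-0.08 -0.    0.11] turn rows [-0.    9.61 -0.01]
tool axes x,y,z [[0.525, 0.456, 0.718], [0.656, -0.755, -0.001], [0.542, 0.472, -0.696]]
```

Call:
move_arm(deltas=[[0, 0, 0, 0, 1, 0, 0], [0, 0, 0, 0, 1, 0, 0], [0, 0, 0, 0, 1, 0, 0], [0, 0, 0, 0, 1, 0, 0], [0, 0, 0, 0, 1, 0, 0]])

```text
time_s: 11.95
eef_pos: [0.4729, -0.3185, 0.1548]
eef_rot: [-0.198, 0.773, 0.289, 0.529]
ft_force: [0.8, -0.1, -4.6]
grip_width: 0.0547
finger_force: 86.6
```

Call:
move_arm(deltas=[[0, 0, 0, 0, 1, 0, 0], [0, 0, 0, 0, 1, 0, 0], [0, 0, 0, 0, 1, 0, 0], [0, 0, 0, 0, 1, 0, 0], [0, 0, 0, 0, 0.6, 0, 0]])

```text
time_s: 12.37
eef_pos: [0.473, -0.3178, 0.153]
eef_rot: [-0.249, 0.664, 0.247, 0.661]
ft_force: [0.3, 0.1, -4.0]
grip_width: 0.0547
finger_force: 86.7
```

```bash
python3 - <<'E'
from h import *
a=np.radians(41)
togo([.4735,-.3175,.05],R.from_matrix(np.c_[[0,0,1],[np.sin(a),-np.cos(a),0],[np.cos(a),np.sin(a),0]]))
# FK fit: a1,zs,L2,a3,L3,L6
from scipy.optimize import least_squares
D=np.loadtxt("log.txt")
def fk(v,q):
    zs,r0,L2,a3,L3,L6=v
    M=R.from_euler("z",q[0]);A=R.from_euler("y",q[1]);B=A*R.from_euler("y",q[2]);W=B*R.from_euler("ZYZ",[q[3],q[4],q[5]])
    return M.apply([r0,0,zs]+A.apply([0,0,L2])+B.apply([a3,0,L3])+W.apply([0,0,L6])), M*W
f=lambda v:np.concatenate([fk(v,d[:6])[0]-d[6:9] for d in D])
r=least_squares(f,[.3,0,.4,0,.4,.25]);print(r.x.round(3),np.abs(r.fun).max().round(4))
s,x,Rm=st(False);print("wrist centre",(x-Rm.apply([0,0,r.x[5]])).round(3))
p=read_camera("scene");save(p,"s2.png",(240,120,640,420),2)
E
```

```text
t 12.37 pos [ 0.473  -0.3178  0.153 ] q [-1.26  0.85  1.8   1.21  1.76 -1.1 ] F [ 0.3  0.1 -4. ] w 0.0547
shift rows [-2.58  0.02  0.02] turn rows [-0.01  0.04 -0.06]
tool axes x,y,z [[0.006, -0.002, 1.0], [0.656, -0.754, -0.005], [0.754, 0.656, -0.003]]
[ 0.307 -0.048  0.577  0.06   0.561  0.387] 0.0372
wrist centre [ 0.181 -0.572  0.154]
```

View pics/s2.png

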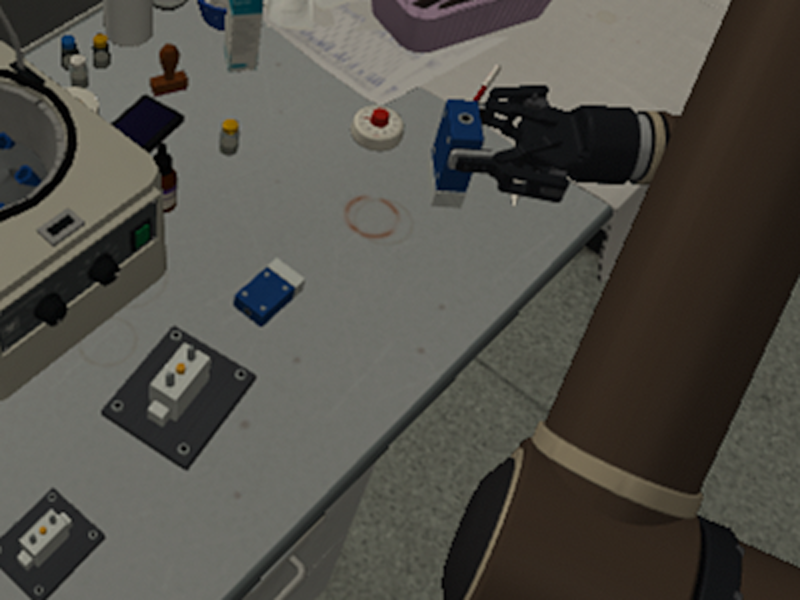

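The scene shows the upper half upright in the gripper at crop (457,145), clear of its neighbours. I'll lower it until it touches the bench.

Call:
move_arm(deltas=[[-0.7, 0, 0, 0, 0, 0, 0], [-0.5, 0, 0, 0, 0, 0, 0], [-0.2, 0, 0, 0, 0, 0, 0], [0, 0, 0, 0, 0, 0, 0]])

```text
time_s: 12.75
eef_pos: [0.4732, -0.3172, 0.0978]
eef_rot: [-0.249, 0.664, 0.247, 0.66]
ft_force: [0.1, -0.2, -3.6]
grip_width: 0.055
finger_force: 86.8
```

Call:
move_arm(deltas=[[-0.15, 0, 0, 0, 0, 0, 0], [0, 0, 0, 0, 0, 0, 0]])

```text
time_s: 12.92
eef_pos: [0.4736, -0.3184, 0.0939]
eef_rot: [-0.247, 0.664, 0.249, 0.661]
ft_force: [0.4, -0.5, -4.4]
grip_width: 0.055
finger_force: 86.8
```

Call:
move_arm(deltas=[[-0.1, 0, 0, 0, 0, 0, 0], [0, 0, 0, 0, 0, 0, 0]])

```text
time_s: 13.08
eef_pos: [0.4735, -0.3184, 0.0902]
eef_rot: [-0.247, 0.663, 0.249, 0.661]
ft_force: [0.4, 0.2, -4.2]
grip_width: 0.0551
finger_force: 86.8
```

Call:
move_arm(deltas=[[-0.1, 0, 0, 0, 0, 0, 0], [0, 0, 0, 0, 0, 0, 0]])

```text
time_s: 13.25
eef_pos: [0.4734, -0.3181, 0.0857]
eef_rot: [-0.248, 0.663, 0.249, 0.661]
ft_force: [-0.1, -0.2, -3.5]
grip_width: 0.0551
finger_force: 86.8
```

Call:
move_arm(deltas=[[-0.1, 0, 0, 0, 0, 0, 0], [0, 0, 0, 0, 0, 0, 0]])

```text
time_s: 13.42
eef_pos: [0.4733, -0.3179, 0.0814]
eef_rot: [-0.248, 0.663, 0.248, 0.661]
ft_force: [0.1, -0.1, -4.5]
grip_width: 0.0548
finger_force: 86.8
```

Call:
move_arm(deltas=[[-0.1, 0, 0, 0, 0, 0, 0], [0, 0, 0, 0, 0, 0, 0]])

```text
time_s: 13.58
eef_pos: [0.4733, -0.3179, 0.0772]
eef_rot: [-0.248, 0.663, 0.248, 0.661]
ft_force: [0.1, -0.4, -3.1]
grip_width: 0.055
finger_force: 86.8
```

```bash
python3 - <<'E'
from h import *
a=np.radians(41)
togo([.4735,-.3175,.073],R.from_matrix(np.c_[[0,0,1],[np.sin(a),-np.cos(a),0],[np.cos(a),np.sin(a),0]]))
pp={n:read_camera(n) for n in("top","scene","wrist")}
for n,p in pp.items():
    for t in("parting_edge","top_end"):
        for d in nets.place_of(p,t)[:2]: print(n,t,np.round(d["uv"],1),"z0",plane(p,d["uv"],0).round(3)[0,:2],"z.1",plane(p,d["uv"],.1).round(3)[0,:2],round(d["confidence"],2))
E
```

```text
t 13.58 pos [ 0.4733 -0.3179  0.0772] q [-1.26  1.    1.73  1.19  1.73 -1.19] F [ 0.1 -0.4 -3.1] w 0.055
shift rows [-0.11 -0.    0.01] turn rows [-0.02  0.04 -0.01]
tool axes x,y,z [[0.003, 0.001, 1.0], [0.657, -0.754, -0.001], [0.754, 0.657, -0.003]]
top parting_edge [431.5 307.9] z0 [ 0.439 -0.352] z.1 [ 0.44  -0.329] 0.97
top parting_edge [356.3 277.1] z0 [ 0.505 -0.187] z.1 [ 0.498 -0.181] 0.75
top top_end [436.4 308.6] z0 [ 0.438 -0.363] z.1 [ 0.438 -0.339] 0.91
top top_end [325.3 274. ] z0 [ 0.51  -0.118] z.1 [ 0.504 -0.119] 0.8
scene parting_edge [454.  237.1] z0 [ 0.439 -0.346] z.1 [ 0.407 -0.265] 0.84
scene parting_edge [382.3 256.4] z0 [ 0.513 -0.193] z.1 [ 0.472 -0.131] 0.65
scene top_end [462.6 203.1] z0 [ 0.486 -0.442] z.1 [ 0.448 -0.35 ] 0.64
scene top_end [361.7 276. ] z0 [ 0.509 -0.126] z.1 [ 0.468 -0.071] 0.58
wrist parting_edge [235.3 296.8] z0 [ 0.517 -0.17 ] z.1 [ 0.407 -0.338] 0.61
wrist top_end [192.9 277.7] z0 [ 0.513 -0.1  ] z.1 [ 0.406 -0.314] 0.83
wrist top_end [324.6 266.9] z0 [ 0.627 -0.186] z.1 [ 0.445 -0.343] 0.73
```

Call:
move_arm(deltas=[[-0.05, 0, 0, 0, 0, 0, 0], [0, 0, 0, 0, 0, 0, 0]])

```text
time_s: 14.2
eef_pos: [0.4733, -0.318, 0.0756]
eef_rot: [-0.248, 0.663, 0.248, 0.661]
ft_force: [-0.5, 0.1, -3.4]
grip_width: 0.0548
finger_force: 86.8
```

Call:
move_arm(deltas=[[-0.05, 0, 0, 0, 0, 0, 0], [0, 0, 0, 0, 0, 0, 0]])

```text
time_s: 14.37
eef_pos: [0.4733, -0.318, 0.0736]
eef_rot: [-0.248, 0.663, 0.248, 0.661]
ft_force: [-0.3, -0.2, -3.3]
grip_width: 0.0548
finger_force: 86.8
```

Call:
move_arm(deltas=[[-0.05, 0, 0, 0, 0, 0, 0], [0, 0, 0, 0, 0, 0, 0]])

```text
time_s: 14.53
eef_pos: [0.4731, -0.3181, 0.0734]
eef_rot: [-0.248, 0.662, 0.248, 0.662]
ft_force: [-1.7, 0.6, 1.8]
grip_width: 0.0546
finger_force: 87.1
```

Contact came at z 0.0735. I'll release, back off, rise and turn the tool down again.

Call:
move_arm(deltas=[[0, 0, 0, 0, 0, 0, 0.75], [0, 0, 0, 0, 0, 0, 0.9], [0, 0, 0, 0, 0, 0, 1], [0, 0, 0, 0, 0, 0, 1], [0, 0, 0, 0, 0, 0, 1]])

```text
time_s: 14.95
eef_pos: [0.4734, -0.3182, 0.0721]
eef_rot: [-0.248, 0.663, 0.248, 0.661]
ft_force: [-0.2, 0.5, -0.1]
grip_width: 0.0853
finger_force: 0.0
```

```bash
python3 - <<'E'
from h import *
togo([.442,-.345,.2],down(41))
for n in("top","scene"):
    p=read_camera(n)
    for t in("parting_edge","top_end"):
        for d in nets.place_of(p,t)[:2]: print(n,t,np.round(d["uv"],1),"z0",plane(p,d["uv"],0).round(3)[0,:2],"z.096",plane(p,d["uv"],.096).round(3)[0,:2],round(d["confidence"],2))
E
```

```text
t 14.95 pos [ 0.4734 -0.3182  0.0721] q [-1.26  1.01  1.73  1.19  1.73 -1.2 ] F [-0.2  0.5 -0.1] w 0.0853
shift rows [ 3.19 -0.01 -1.04] turn rows [-1.00e-02 -1.96e+01  1.00e-02]
tool axes x,y,z [[0.002, 0.002, 1.0], [0.657, -0.754, 0.0], [0.754, 0.657, -0.003]]
top parting_edge [428.6 307.7] z0 [ 0.439 -0.346] z.096 [ 0.44  -0.324] 0.76
top parting_edge [358.1 276.4] z0 [ 0.506 -0.191] z.096 [ 0.5   -0.184] 0.68
top top_end [323.9 274.5] z0 [ 0.509 -0.115] z.096 [ 0.503 -0.116] 0.91
top top_end [437.9 308.6] z0 [ 0.438 -0.366] z.096 [ 0.438 -0.343] 0.6
scene parting_edge [455.9 238.6] z0 [ 0.434 -0.345] z.096 [ 0.403 -0.268] 0.9
scene parting_edge [384.4 257.4] z0 [ 0.508 -0.195] z.096 [ 0.469 -0.135] 0.81
scene top_end [462.6 206.6] z0 [ 0.479 -0.433] z.096 [ 0.443 -0.346] 0.67
scene top_end [363.3 273.7] z0 [ 0.511 -0.132] z.096 [ 0.471 -0.079] 0.6
```

Standing upright, at about (0.440, -0.345). Next I retreat.

Call:
move_arm(deltas=[[0, 0, -0.5, 0, 0, 0, 1], [0, 0, -0.8, 0, 0, 0, 1], [0, 0, -0.6, 0, 0, 0, 1], [0.5, 0, -0.3, 0, 0, 0, 1], [1, 0, 0, 0, 0, 0, 1]])

```text
time_s: 15.67
eef_pos: [0.4052, -0.3765, 0.129]
eef_rot: [-0.249, 0.664, 0.245, 0.661]
ft_force: [0.2, 0.1, 0.2]
grip_width: 0.0853
finger_force: 0.0
```

Call:
move_arm(deltas=[[1, 0, 0, 0, 0, 0, 1], [1, 0, 0, 0, 0, 0, 1], [1, 0, 0, 0, 0, 0, 1], [1, 0, 0, 0, 0, 0, 1], [0, 0, 0, 0, -1, 0, 1]])

```text
time_s: 16.08
eef_pos: [0.4076, -0.3762, 0.2968]
eef_rot: [-0.236, 0.688, 0.26, 0.635]
ft_force: [0.1, -0.7, 0.1]
grip_width: 0.085
finger_force: 0.0
```

```bash
python3 - <<'E'
from h import *
togo([.441,-.345,.2],down(41))
E
```

```text
t 16.08 pos [ 0.4076 -0.3762  0.2968] q [-1.39  0.58  1.76  1.12  1.88 -0.87] F [ 0.1 -0.7  0.1] w 0.085
shift rows [-2.32 -0.05  1.34] turn rows [  0.04 -18.6    0.06]
tool axes x,y,z [[0.059, 0.059, 0.997], [0.657, -0.754, 0.005], [0.752, 0.654, -0.083]]
```

Call:
move_arm(deltas=[[0, 0, 0, 0, -1, 0, 1], [0, 0, 0, 0, -1, 0, 1], [0, 0, 0, 0, -1, 0, 1], [0, 0, 0, 0, -1, 0, 1], [0, 0, 0, 0, -1, 0, 1]])

```text
time_s: 16.5
eef_pos: [0.4071, -0.3756, 0.2924]
eef_rot: [-0.181, 0.802, 0.3, 0.483]
ft_force: [-0.1, 0.5, 0.9]
grip_width: 0.0852
finger_force: 0.0
```

Call:
move_arm(deltas=[[0, 0, 0, 0, -1, 0, 1], [0, 0, 0, 0, -1, 0, 1], [0, 0, 0, 0, -1, 0, 1], [0, 0, 0, 0, -1, 0, 1], [0, 0, 0, 0, -1, 0, 1]])

```text
time_s: 16.92
eef_pos: [0.4071, -0.3755, 0.2926]
eef_rot: [-0.117, 0.882, 0.33, 0.314]
ft_force: [0.3, -0.2, 0.0]
grip_width: 0.0853
finger_force: 0.0
```

Call:
move_arm(deltas=[[0, 0, 0, 0, -1, 0, 1], [0, 0, 0, 0, -1, 0, 1], [0, 0, 0, 0, -1, 0, 1], [0, 0, 0, 0, -1, 0, 1], [0, 0, 0, 0, -1, 0, 1]])

```text
time_s: 17.33
eef_pos: [0.4072, -0.3754, 0.2928]
eef_rot: [-0.049, 0.927, 0.347, 0.133]
ft_force: [-0.2, 0.0, -1.1]
grip_width: 0.0853
finger_force: 0.0
```

Call:
move_arm(deltas=[[0, 0, 0, 0, -1, 0, 1], [0, 0, 0, 0, -1, 0, 1], [0, 0, 0, 0, -1, 0, 1], [0, 0, 0, 0, -0.6, 0, 1], [0, 0, 0, 0, 0, 0, 1]])

```text
time_s: 17.75
eef_pos: [0.4087, -0.3736, 0.2923]
eef_rot: [-0.0, 0.936, 0.352, -0.0]
ft_force: [-0.4, -0.2, -0.0]
grip_width: 0.0854
finger_force: 0.0
```

```bash
python3 - <<'E'
from h import *
togo([.441,-.345,.2],down(41))
p=read_camera("wrist")
for t in("top_end","parting_edge"):
    for d in nets.place_of(p,t)[:2]: print(t,np.round(d["uv"],1),"z.096",plane(p,d["uv"],.096).round(4)[0,:2],round(d["confidence"],2))
for d in nets.cut_out(p,"mould_upper"):
    c=max(cv2.findContours(d["pixels"].astype(np.uint8),0,2)[0],key=cv2.contourArea)
    print(np.round(cv2.boundingRect(c)),d["confidence"])
    im=p["image"].astype(int)
    x,y,w,h=cv2.boundingRect(c)
a,b=np.radians(41),np.radians(131)
for C in([.441,-.345,.096],):
    C=np.array(C);ex=np.array([np.cos(a),np.sin(a),0])*.015;ey=np.array([np.cos(b),np.sin(b),0])*.028
    k=proj(p,[C+ex+ey,C+ex-ey,C-ex-ey,C-ex+ey]);print(k.round(0).tolist())
cv2.imwrite("pics/w5.png",p["image"][:,:,::-1])
hsv=cv2.cvtColor(p["image"],cv2.COLOR_RGB2HSV);blue=cv2.inRange(hsv,(105,120,60),(125,255,255))
n,l,s,c=cv2.connectedComponentsWithStats(blue);print(s[1:][s[1:,4]>150].tolist())
E
```

```text
t 17.75 pos [ 0.4087 -0.3736  0.2923] q [-0.82  0.1   1.71 -0.    1.33  0.03] F [-0.4 -0.2 -0. ] w 0.0854
shift rows [ 1.08 -0.    2.31] turn rows [-0.01  0.    0.06]
tool axes x,y,z [[0.752, 0.66, -0.0], [0.66, -0.752, -0.001], [-0.0, 0.0, -1.0]]
top_end [324.  155.4] z.096 [ 0.4441 -0.3433] 0.62
parting_edge [256.3  13. ] z.096 [ 0.498  -0.2147] 0.71
[296 139  56  33] 0.84
[216   0  53  30] 0.67
[[295.0, 143.0], [351.0, 144.0], [350.0, 174.0], [296.0, 174.0]]
[[217, 0, 27, 15, 177], [297, 141, 54, 30, 1363]]
```

Projected and observed outlines agree to 2 mm. I'll go above it and regrip from the top.

Call:
move_arm(deltas=[[0.6, 0, 0, 0, 0, 0, 1], [0.53, 0, 0.5, 0, 0, 0.06, 1], [0, 0, 1, 0, 0, 0, 1], [0, 0, 0.5, 0, 0, 0, 1], [0, 0, 0, 0, 0, 0, 1]])

```text
time_s: 18.37
eef_pos: [0.4376, -0.3431, 0.2061]
eef_rot: [-0.005, 0.937, 0.348, -0.003]
ft_force: [-1.4, 1.2, -0.4]
grip_width: 0.0852
finger_force: 0.0
```

```bash
python3 - <<'E'
from h import *
togo([.4425,-.3437,.034],down(41))
p=read_camera("wrist")
hsv=cv2.cvtColor(p["image"],cv2.COLOR_RGB2HSV);blue=cv2.inRange(hsv,(105,120,60),(125,255,255))
n,l,s,c=cv2.connectedComponentsWithStats(blue);i=[i for i in range(1,n) if s[i,4]>300];print(s[i].tolist())
a,b=np.radians(41),np.radians(131)
C=np.array([.4425,-.3437,.096]);ex=np.array([np.cos(a),np.sin(a),0])*.015;ey=np.array([np.cos(b),np.sin(b),0])*.028
print(proj(p,[C+ex+ey,C+ex-ey,C-ex-ey,C-ex+ey]).round(0).tolist())
for j in i:
    cc=cv2.findContours((l==j).astype(np.uint8),0,2)[0][0]; w=plane(p,cv2.boxPoints(cv2.minAreaRect(cc)),.096); print(w.mean(0).round(4),w[:,:2].round(4).tolist())
cv2.imwrite("pics/w6.png",p["image"][:,:,::-1])
E
```

```text
t 18.37 pos [ 0.4376 -0.3431  0.2061] q [-0.74  0.19  1.79  0.    1.18  0.12] F [-1.4  1.2 -0.4] w 0.0852
shift rows [0.09 0.14 4.3 ] turn rows [-0.15  0.01 -0.06]
tool axes x,y,z [[0.758, 0.652, -0.001], [0.652, -0.758, -0.012], [-0.009, 0.009, -1.0]]
[[174, 0, 69, 40, 1335], [296, 187, 68, 48, 2688]]
[[294.0, 200.0], [364.0, 200.0], [363.0, 236.0], [295.0, 236.0]]
[ 0.5029 -0.1834  0.096 ] [[0.4882, -0.1631], [0.5162, -0.1669], [0.518, -0.2032], [0.4892, -0.2002]]
[ 0.447  -0.3399  0.096 ] [[0.4443, -0.3072], [0.4789, -0.3472], [0.4504, -0.3735], [0.4143, -0.3319]]
```

Call:
move_arm(deltas=[[0, 0, 0.5, 0, 0, 0, 1], [0, 0, 1, 0, 0, 0, 1], [0, 0, 1, 0, 0, 0, 1], [0, 0, 0.8, 0, 0, 0, 1], [0, 0, 0, 0, 0, 0, 1]])

```text
time_s: 18.83
eef_pos: [0.4375, -0.3434, 0.0753]
eef_rot: [-0.005, 0.938, 0.348, -0.002]
ft_force: [-2.4, 1.3, -0.6]
grip_width: 0.0857
finger_force: 0.0
```

```bash
python3 - <<'E'
from h import *
togo([.4425,-.3437,.034],down(41))
E
```

```text
t 18.83 pos [ 0.4375 -0.3434  0.0753] q [-0.74  0.35  1.88  0.    0.92  0.12] F [-2.4  1.3 -0.6] w 0.0857
shift rows [0.09 0.1  1.03] turn rows [-0.14  0.01 -0.07]
tool axes x,y,z [[0.758, 0.652, -0.001], [0.652, -0.758, -0.011], [-0.008, 0.008, -1.0]]
```

Call:
move_arm(deltas=[[0, 0, 0, 0, 0, 0, 1], [0, 0, 0, 0, 0, 0, 1]])

```text
time_s: 19.0
eef_pos: [0.4434, -0.3482, 0.0833]
eef_rot: [0.002, 0.937, 0.348, 0.001]
ft_force: [0.3, -0.3, 0.1]
grip_width: 0.0853
finger_force: 0.0
```

```bash
python3 - <<'E'
from h import *
togo([.4425,-.3437,.034],down(41))
p=read_camera("wrist");cv2.imwrite("pics/w7.png",p["image"][:,:,::-1])
a,b=np.radians(41),np.radians(131)
hsv=cv2.cvtColor(p["image"],cv2.COLOR_RGB2HSV);blue=cv2.inRange(hsv,(105,120,60),(125,255,255))
n,l,s,c=cv2.connectedComponentsWithStats(blue);print(s[1:][s[1:,4]>300].tolist())
C=np.array([.4425,-.3437,.096]);ex=np.array([np.cos(a),np.sin(a),0])*.015;ey=np.array([np.cos(b),np.sin(b),0])*.028
print(proj(p,[C+ex+ey,C+ex-ey,C-ex-ey,C-ex+ey]).round(0).tolist())
E
```

```text
t 19.0 pos [ 0.4434 -0.3482  0.0833] q [-0.74  0.34  1.87  0.    0.92  0.12] F [ 0.3 -0.3  0.1] w 0.0853
shift rows [ 0.05 -0.11  1.23] turn rows [ 0.06 -0.01 -0.06]
tool axes x,y,z [[0.758, 0.653, 0.001], [0.653, -0.758, 0.005], [0.004, -0.003, -1.0]]
[[257, 219, 117, 92, 8781]]
[[254.0, 255.0], [375.0, 255.0], [373.0, 312.0], [258.0, 313.0]]
```

That was only sway. I'll finish the descent and grip.

Call:
move_arm(deltas=[[0.05, -0.08, 0.5, 0, 0, -0.06, 1], [0, 0, 0.5, 0, 0, 0, 1], [0, 0, 0.2, 0, 0, 0, 1], [0, 0, 0, 0, 0, 0, 0.8], [0, 0, 0, 0, 0, 0, 0.7]], newtons=100)

```text
time_s: 19.47
eef_pos: [0.442, -0.3431, 0.0338]
eef_rot: [0.001, 0.936, 0.351, 0.001]
ft_force: [-0.0, 0.1, 0.8]
grip_width: 0.0638
finger_force: 0.0
```

Call:
move_arm(deltas=[[0, 0, 0, 0, 0, 0, 0.6], [0, 0, 0, 0, 0, 0, 0.4], [0, 0, 0, 0, 0, 0, 0], [0, 0, 0, 0, 0, 0, 0]])

```text
time_s: 19.8
eef_pos: [0.4428, -0.3438, 0.0345]
eef_rot: [0.002, 0.936, 0.351, 0.001]
ft_force: [0.7, -0.8, 6.5]
grip_width: 0.0549
finger_force: 106.8
```

Gripped with 107 N. I'll lift and carry it over towards the seat.

Call:
move_arm(deltas=[[0, 0, -0.4, 0, 0, 0, 0], [0, 0, -0.8, 0, 0, 0, 0], [0, 0, -1, 0, 0, 0, 0], [0, 0, -1, 0, 0, 0, 0], [0, 0, -1, 0, 0, 0, 0]])

```text
time_s: 20.22
eef_pos: [0.4397, -0.3409, 0.2005]
eef_rot: [-0.002, 0.936, 0.351, -0.001]
ft_force: [0.9, -1.3, -3.4]
grip_width: 0.0546
finger_force: 106.6
```

Call:
move_arm(deltas=[[0.4, -0.35, 0, 0, 0, 0, 0], [0.7, -0.6, 0, 0, 0, 0, 0], [0.75, -0.66, 0, 0, 0, 0, 0], [0.75, -0.66, 0, 0, 0, 0, 0], [0.75, -0.66, 0, 0, 0, 0, 0]])

```text
time_s: 20.63
eef_pos: [0.4637, -0.1637, 0.1994]
eef_rot: [-0.001, 0.937, 0.35, -0.001]
ft_force: [1.1, 0.3, -3.9]
grip_width: 0.0551
finger_force: 107.1
```

Call:
move_arm(deltas=[[0.75, -0.66, 0, 0, 0, 0, 0], [0.75, -0.66, 0, 0, 0, 0, 0], [0.5, -0.4, 0, 0, 0, 0, 0], [0, 0, 0, 0, 0, 1, 0], [0, 0, 0, 0, 0, 1, 0]])

```text
time_s: 21.05
eef_pos: [0.4789, -0.059, 0.1992]
eef_rot: [-0.001, 0.961, 0.275, -0.001]
ft_force: [0.6, 0.1, -3.7]
grip_width: 0.0547
finger_force: 107.2
```

Call:
move_arm(deltas=[[0, 0, 0, 0, 0, 1, 0], [0, 0, 0, 0, 0, 1, 0], [0, 0, 0, 0, 0, 1, 0], [0, 0, 0, 0, 0, 1, 0], [0, 0, 0, 0, 0, 0.9, 0]])

```text
time_s: 21.47
eef_pos: [0.4788, -0.0609, 0.1992]
eef_rot: [-0.0, 0.997, 0.08, -0.001]
ft_force: [-0.0, 0.0, -4.2]
grip_width: 0.0546
finger_force: 107.2
```

```bash
python3 - <<'E'
from h import *
togo([.486,-.010,.16],down(9.5))
for n in("wrist","top","scene"):
    p=read_camera(n);cv2.imwrite(f"pics/{n}8.png",p["image"][:,:,::-1])
    for d in nets.place_of(p,"seat")[:2]: print(n,"seat",np.round(d["uv"],1),plane(p,d["uv"],.05).round(4),round(d["confidence"],2))
    for d in nets.place_of(p,"top_end")[:2]: print(n,"top_end",np.round(d["uv"],1),plane(p,d["uv"],.2815-.0).round(4),round(d["confidence"],2))
    for d in nets.cut_out(p,"mould_lower")[:2]:
        c=max(cv2.findContours(d["pixels"].astype(np.uint8),0,2)[0],key=cv2.contourArea)
        b=cv2.boxPoints(cv2.minAreaRect(c)); w=plane(p,b,.01)
        print("  lower",w[:,:2].round(3).tolist(),np.linalg.norm(w-np.roll(w,-1,0),axis=1).round(3),w.mean(0).round(4),round(d["confidence"],2))
E
```

```text
t 21.47 pos [ 0.4788 -0.0609  0.1992] q [-0.22  0.04  1.97  0.    1.13  1.19] F [-0.   0.  -4.2] w 0.0546
shift rows [ 0.38 -1.23  0.98] turn rows [-0.01  0.03 -0.06]
tool axes x,y,z [[0.987, 0.16, -0.002], [0.16, -0.987, -0.001], [-0.003, 0.001, -1.0]]
wrist seat [270.2 197. ] [[ 0.4839 -0.0116  0.05  ]] 0.76
wrist seat [ 74.8 184.1] [[0.4673 0.1625 0.05  ]] 0.58
wrist top_end [387.7 187.5] [[ 0.5412 -0.067   0.2815]] 0.63
  lower [[0.426, 0.223], [0.494, 0.214], [0.502, 0.127], [0.435, 0.131]] [0.068 0.088 0.068 0.093] [0.4643 0.1737 0.01  ] 0.88
  lower [[0.527, 0.056], [0.548, -0.06], [0.449, -0.078], [0.426, 0.048]] [0.118 0.1   0.128 0.101] [ 0.4875 -0.0084  0.01  ] 0.7
top seat [188.8 293.3] [[0.462  0.1693 0.05  ]] 0.83
top top_end [327.3 272.2] [[ 0.4945 -0.1233  0.2815]] 0.92
  lower [[0.496, 0.219], [0.497, 0.163], [0.427, 0.16], [0.425, 0.215]] [0.056 0.07  0.056 0.07 ] [0.4612 0.1892 0.01  ] 0.76
  lower [[0.442, 0.043], [0.442, 0.017], [0.429, 0.016], [0.429, 0.042]] [0.026 0.013 0.026 0.013] [0.4356 0.0295 0.01  ] 0.5
scene seat [260.3 384. ] [[0.4589 0.1789 0.05  ]] 0.69
scene seat [331.7 308.4] [[ 0.4783 -0.0067  0.05  ]] 0.63
scene top_end [364.4 271.5] [[0.3968 0.0189 0.2815]] 0.95
scene top_end [356.2 218. ] [[ 0.471  -0.0432  0.2815]] 0.82
  lower [[0.491, 0.222], [0.498, 0.138], [0.426, 0.136], [0.423, 0.217]] [0.084 0.071 0.081 0.068] [0.4594 0.1784 0.01  ] 0.9
  lower [[0.523, 0.06], [0.555, -0.07], [0.445, -0.078], [0.422, 0.048]] [0.134 0.11  0.127 0.102] [ 0.4865 -0.0099  0.01  ] 0.87
```

```bash
python3 - <<'E'
from h import *
W=read_camera("wrist");T=read_camera("top");S=read_camera("scene")
T["image"]=cv2.imread("pics/top0.png")[:,:,::-1].copy();S["image"]=cv2.imread("pics/scene0.png")[:,:,::-1].copy()
for n,p in(("w",W),("t",T),("s",S)):
    u=proj(p,[[.485,-.01,.057]])[0];r=12 if n!="w" else 30
    x0,y0=(u-r).astype(int);im=p["image"][y0:y0+2*r,x0:x0+2*r]
    h=cv2.cvtColor(np.ascontiguousarray(im),cv2.COLOR_RGB2HSV);m=cv2.inRange(h,(8,110,80),(28,255,255))
    yy,xx=np.nonzero(m)
    if len(xx): c=[xx.mean()+x0,yy.mean()+y0];print(n,"pin",len(xx),np.round(c,1),plane(p,[c],.0555 if n=="s" else .057).round(4))
    w=cv2.inRange(h,(0,0,190),(180,60,255));yy,xx=np.nonzero(w);print(n,"white",len(xx),plane(p,[[xx.mean()+x0,yy.mean()+y0]],.05).round(4) if len(xx) else "")
s,x,Rm=st()
hsv=cv2.cvtColor(W["image"],cv2.COLOR_RGB2HSV);blue=cv2.inRange(hsv,(105,120,60),(125,255,255))
n,l,ss,c=cv2.connectedComponentsWithStats(blue);print(ss[1:][ss[1:,4]>1000].tolist())
C=x+[0,0,.0615];X,Y,Z=Rm.as_matrix().T
print("pred",proj(W,[C+.015*X-.028*Y,C+.015*X+.028*Y,C-.015*X+.028*Y,C-.015*X-.028*Y]).round(1).tolist(), x.round(4))
x0,y0=proj(W,[[.485,-.01,.05]])[0]-[100,75]; x0,y0=int(x0),int(y0)
im=W["image"][y0:y0+150,x0:x0+330];print(x0,y0)
cv2.imwrite("pics/crop9.png",cv2.resize(im[:,:,::-1],None,fx=2.4,fy=2.4,interpolation=cv2.INTER_CUBIC))
E
```

```text
w pin 57 [267.2 195.7] [[ 0.4875 -0.0101  0.057 ]]
w white 2009 [[ 0.4898 -0.0081  0.05  ]]
t pin 10 [272.2 283. ] [[ 0.4863 -0.0082  0.057 ]]
t white 232 [[ 0.4866 -0.0084  0.05  ]]
s pin 17 [329.9 303.6] [[ 0.4856 -0.0091  0.0555]]
s white 0 
[[384, 171, 58, 44, 1812], [242, 246, 164, 140, 18371]]
pred [[236.2, 313.6], [405.3, 313.6], [399.6, 388.6], [242.3, 388.6]] [ 0.4801 -0.0613  0.2002]
168 121
```

View pics/crop9.png

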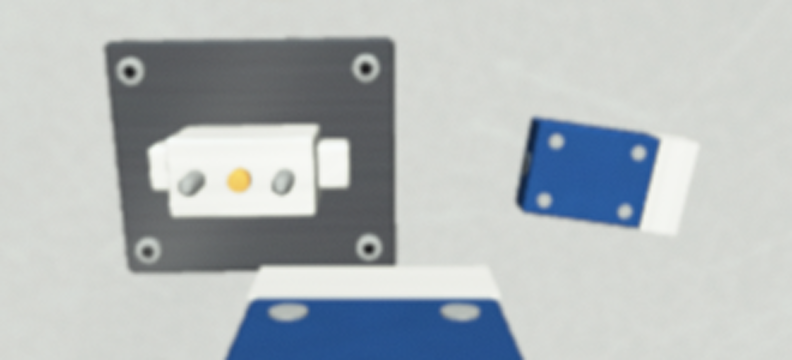

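The crop shows the larger lower half with the brass pin at (238,180) between dowels at (191,182) and (282,182), and the held mould below at (372,320), squarely aligned. The seat comes out at about (0.4865, -0.0095). I'll move above it and down to just over the dowels.

Call:
move_arm(deltas=[[0.15, -0.5, 0, 0, 0, -0.05, 0], [0.1, -0.5, 0, 0, 0, 0, 0], [0.1, -0.25, 0.3, 0, 0, 0, 0], [0, 0, 1, 0, 0, 0, 0], [0, 0, 0.6, 0, 0, 0, 0]])

```text
time_s: 22.63
eef_pos: [0.4858, -0.0089, 0.1232]
eef_rot: [0.0, 0.996, 0.085, 0.0]
ft_force: [-1.6, -0.2, -4.5]
grip_width: 0.0548
finger_force: 107.2
```

Call:
move_arm(deltas=[[0, 0, 0.2, 0, 0, 0, 0], [0, 0, 0, 0, 0, 0, 0], [0, 0, 0, 0, 0, 0, 0]])

```text
time_s: 22.88
eef_pos: [0.4862, -0.0098, 0.1167]
eef_rot: [0.0, 0.996, 0.084, 0.0]
ft_force: [0.7, 0.0, -2.5]
grip_width: 0.0552
finger_force: 107.0
```

```bash
python3 - <<'E'
from h import *
togo([.4858,-.0098,.085],down(9.5))
W=read_camera("wrist");cv2.imwrite("pics/w10.png",W["image"][:,:,::-1])
T=read_camera("scene");cv2.imwrite("pics/s10.png",T["image"][:,:,::-1])
for n,p in(("w",W),("s",T)):
  for t in("seat","parting_edge"):
    for d in nets.place_of(p,t)[:3]: print(n,t,np.round(d["uv"],1),plane(p,d["uv"],.05 if t=="seat" else .08).round(4),round(d["confidence"],2))
E
```

```text
t 22.88 pos [ 0.4862 -0.0098  0.1167] q [-0.11  0.16  2.03 -0.    0.95  1.29] F [ 0.7  0.  -2.5] w 0.0552
shift rows [-0.01 -0.    0.79] turn rows [ 0.   -0.01  0.04]
tool axes x,y,z [[0.986, 0.168, 0.0], [0.168, -0.986, 0.0], [0.0, -0.0, -1.0]]
w seat [326.1 238.7] [[ 0.4866 -0.0124  0.05  ]] 0.81
w seat [ 67.3 223.7] [[0.4675 0.1637 0.05  ]] 0.57
w parting_edge [320.5 252.3] [[ 0.4868 -0.0087  0.08  ]] 0.94
w parting_edge [545.4 237. ] [[ 0.5193 -0.1405  0.08  ]] 0.73
s seat [261.3 385.9] [[0.4552 0.1798 0.05  ]] 0.81
s seat [330.8 304.8] [[ 0.4849 -0.0109  0.05  ]] 0.74
s seat [426.2 185.2] [[ 0.5552 -0.381   0.05  ]] 0.2
s parting_edge [331.2 296.9] [[ 0.4838 -0.0099  0.08  ]] 0.96
s parting_edge [384.9 257.3] [[ 0.4752 -0.1456  0.08  ]] 0.77
```

Seat and parting edge line up within 2–3 mm. I'll lower step by step and watch the force.

Call:
move_arm(deltas=[[0, 0, 0.2, 0, 0, 0, 0], [0, 0, 0.15, 0, 0, 0, 0], [0, 0, 0, 0, 0, 0, 0]])

```text
time_s: 23.43
eef_pos: [0.4845, -0.0095, 0.1008]
eef_rot: [-0.0, 0.996, 0.084, -0.001]
ft_force: [1.3, 0.8, -3.2]
grip_width: 0.055
finger_force: 107.1
```

Call:
move_arm(deltas=[[0, 0, 0.1, 0, 0, 0, 0], [0, 0, 0, 0, 0, 0, 0]])

```text
time_s: 23.6
eef_pos: [0.4859, -0.0094, 0.0975]
eef_rot: [-0.0, 0.996, 0.084, 0.0]
ft_force: [1.9, 1.5, -5.7]
grip_width: 0.0549
finger_force: 107.3
```

Call:
move_arm(deltas=[[0, 0, 0.1, 0, 0, 0, 0], [0, 0, 0, 0, 0, 0, 0]])

```text
time_s: 23.77
eef_pos: [0.486, -0.0094, 0.0938]
eef_rot: [-0.0, 0.996, 0.084, 0.0]
ft_force: [1.6, 2.2, -5.3]
grip_width: 0.055
finger_force: 107.3
```

The dowels are in the holes, with small side forces and no resistance. I'll press on.

Call:
move_arm(deltas=[[0, 0.03, 0.1, 0, 0, 0, 0], [0, 0, 0.05, 0, 0, 0, 0], [0, 0, 0, 0, 0, 0, 0]])

```text
time_s: 24.02
eef_pos: [0.4867, -0.0098, 0.0891]
eef_rot: [-0.001, 0.996, 0.084, 0.001]
ft_force: [0.1, 5.4, 3.1]
grip_width: 0.055
finger_force: 108.3
```

Call:
move_arm(deltas=[[0, 0, 0.1, 0, 0, 0, 0], [0, 0, 0, 0, 0, 0, 0], [0, 0, 0, 0, 0, 0, 0]])

```text
time_s: 24.27
eef_pos: [0.4868, -0.0098, 0.0855]
eef_rot: [-0.001, 0.996, 0.084, 0.001]
ft_force: [0.5, 5.4, 5.4]
grip_width: 0.0551
finger_force: 108.7
```

Call:
move_arm(deltas=[[0, 0, 0.1, 0, 0, 0, 0], [0, 0, 0, 0, 0, 0, 0], [0, 0, 0, 0, 0, 0, 0]])

```text
time_s: 24.52
eef_pos: [0.4871, -0.0098, 0.0844]
eef_rot: [-0.001, 0.996, 0.084, 0.0]
ft_force: [-7.0, 5.0, 23.9]
grip_width: 0.055
finger_force: 110.2
```

Shut at z 0.0844 with 24 N, as expected. I'll ease the side load and settle.

Call:
move_arm(deltas=[[-0.03, -0.06, 0.03, 0, 0, 0, 0], [0, 0, 0, 0, 0, 0, 0], [0, 0, 0, 0, 0, 0, 0], [0, 0, 0, 0, 0, 0, 0]])

```text
time_s: 24.85
eef_pos: [0.4871, -0.0096, 0.0844]
eef_rot: [0.001, 0.996, 0.085, 0.002]
ft_force: [-6.0, 0.4, 28.1]
grip_width: 0.055
finger_force: 110.7
```

```bash
python3 - <<'E'
from h import *
togo([.4858,-.0098,.0845],down(9.5))
for n in("wrist","scene"):
    p=read_camera(n)
    for t in("seat","parting_edge","top_end"):
        for d in nets.place_of(p,t)[:2]: print(n,t,np.round(d["uv"],1),plane(p,d["uv"],.146 if t=="top_end" else .05).round(4),round(d["confidence"],2))
E
```

```text
t 24.85 pos [ 0.4871 -0.0096  0.0844] q [-0.11  0.21  2.05 -0.    0.88  1.29] F [-6.   0.4 28.1] w 0.055
shift rows [-0.03 -0.   -0.  ] turn rows [ 0.03 -0.04  0.04]
tool axes x,y,z [[0.986, 0.168, 0.004], [0.168, -0.986, 0.002], [0.004, -0.002, -1.0]]
wrist seat [ 32.5 236.8] [[0.4698 0.1615 0.05  ]] 0.68
wrist seat [326.2 228.9] [[ 0.5038 -0.0093  0.05  ]] 0.24
wrist parting_edge [572.2 251.6] [[ 0.5147 -0.158   0.05  ]] 0.91
wrist parting_edge [323.5 254.2] [[ 0.4878 -0.0104  0.05  ]] 0.88
wrist top_end [322.1 352.4] [[ 0.487  -0.0099  0.146 ]] 0.92
wrist top_end [482.2 238.6] [[ 0.5358 -0.0518  0.146 ]] 0.67
scene seat [329.2 306.6] [[ 0.4842 -0.0061  0.05  ]] 0.96
scene seat [322.1 286.2] [[ 0.525  -0.0275  0.05  ]] 0.68
scene parting_edge [385.1 257.5] [[ 0.4867 -0.1643  0.05  ]] 0.77
scene parting_edge [328.5 302.8] [[ 0.4908 -0.0108  0.05  ]] 0.56
scene top_end [330.3 275.7] [[ 0.4869 -0.0087  0.146 ]] 0.81
scene top_end [360.6 275.7] [[ 0.4514 -0.0456  0.146 ]] 0.68
```

```bash
python3 -c "
from h import *
print(order.sign_off())"
```

```text
the job is handed in; nothing more can be done
None
```

I stood the upper mould half up, fitted it onto the larger lower half's dowels, and handed the job in at about 25 s with the gripper still pressing it shut at about 28 N. The sign-off gave no verdict; the closed position matched the expected seated height and the stop felt firm. I saw no sign of contact with the other bench items, but I did not re-check their positions at the end.

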